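# Stand the toppled sorting pot back up and put the punches into its pockets

### The job

The two-pocket sorting pot has been knocked over and its two pointed nylon forming punches have come out onto the bench: stand the pot upright on the steel bench plate and let go of it, then drop the punches in one at a time, one into each pocket so that they cannot scratch one another. The flat nylon disc does not belong in it; leave it and everything else on the bench where it is.

Things in the scene. Friction and masses are not known exactly. Their poses are not given: they have to be found in the camera images.
- pot: Open box of aluminium sheet, 88 (x) x 52 (y) x 96 mm (z), 220 g, walls 3 mm. Origin: centre of the box, 48 mm above its underside; z points out of the mouth. A rim-high divider in its y-z plane leaves two pockets, each 39.5 x 46 mm inside, 93 mm deep. Starts lying on a 52 x 96 mm narrow face: z level, x vertical (88 mm high, 52 wide), mouth away from the robot or sideways.
- pocket_a (a point): Centre of the mouth of one pocket, level with the rim, 21 mm to the +x side of the pot's z axis; axes as the pot's.
- pocket_b (a point): Centre of the mouth of the other pocket, level with the rim, 21 mm to the -x side of the pot's z axis; axes as the pot's.
- plate: Dark steel bench plate 130 (x) x 100 (y) x 12 mm thick, fixed, lying flat on the bench. Origin: centre of its underside, at bench height.
- punch_1: White nylon forming punch, 30 g, standing on its flat base: a cylinder of 28 mm diameter for its lower 18 mm, then a cone narrowing to a blunt 10 mm tip, 34 mm high in all. Origin: on its axis at half its height, 17 mm above the base; z to the tip.
- punch_2: A second nylon forming punch, the same as punch_1.
- disc: Flat white nylon disc, 46 mm diameter, 12 mm high; not a punch. Origin: centre of its underside, on the bench; z up its axis. Leave alone.
- doming_block: Steel cube of 40 mm with dimples in its top. Origin: centre of its underside, on the bench; z up its axis. Leave alone.
- tub: White capped tub, 56 mm diameter, 55 mm high, black lid. Origin: centre of its underside, on the bench; z up its axis. Leave alone.
- dish: White ceramic dish, 70 mm across the rim, 28 mm high. Origin: centre of its underside, on the bench; z up its axis. Leave alone.
- flux_jar: Amber jar, 42 mm diameter, 55 mm high, black lid. Origin: centre of its underside, on the bench; z up its axis. Leave alone.
- tin: Round steel tin, 60 mm diameter, 45 mm high. Origin: centre of its underside, on the bench; z up its axis. Leave alone.
- graver: Graver (looks like a screwdriver), 150 mm long, 26 mm thick, lying along its x, handle to its -x; origin on the bench under its middle. Leave alone.
- hammer: Small hammer, 240 mm long, 26 mm thick, head 90 mm across at its +x end, lying along its x behind the work area; handle to its -x; origin on the bench under its middle. Leave alone.
Not all that is in view belongs to the job. What is meant by the pot is not green or red, and is the larger of those in its own colour.

How it is judged:
By the outcome, as a careful person would: the job done as asked, in the order asked, and still so for the second after the job is handed in, with the robot touching nothing.
It also fails if it takes over 72 s, if anything falls off the work surface, if the arm or the gripper's body presses on something with over 40 N, if the wrist force passes 120 N, or if a joint passes its speed limit or range.

### The arm

A 6-joint arm with a two-finger parallel gripper is mounted at the origin on the work surface. World frame = base frame: x ahead of the robot, y to its left, z up, the work surface at z = 0. Lengths are in m, angles in rad, forces in N, time in s.
With the tool pointing down it reaches from about 0.4 to 0.825 m from the base axis. Payload 7 kg.
Tool frame: the origin (TCP) lies on the centre line of the jaws, within the pads' length; the fingertips stand 22 mm ahead of it and the grasp point (between the pads) lies 3 mm ahead of it; z points along the fingers, y is the direction in which the jaws open and shut (so a half turn about z gives the same grasp; the last joint's range is limited). The gripper opens to 88 mm and grips with 3 to 60 N. Pads are 19 mm wide; open, the fingers measure 130 mm over their backs; the gripper's body (78 mm by 193 mm) begins 47 mm behind the grasp point.
Start: joints at [-0.893, 0.359, 0.012, 0, -1.224, -0.288], TCP at [0.256, -0.624, 0.249] pointing down, gripper open.
Joint ranges: [-3.07, 3.07], [-1.43, 2.12], [-1.02, 1.25], [-3.03, 1.67], [-3.05, -0], [-3.03, 3.03]. Speed limits (rad/s): [2.39, 2.39, 3.01, 3.14, 3.14, 3.14].

### API

Orientations are given as [roll, pitch, yaw] about the fixed x, y, z axes, in that order (R = Rz(yaw) Ry(pitch) Rx(roll)).
In Python, from station import arm gives the robot as it stands. The module is installed in compiled form; this text tells all that it offers.
- The arm moves only by the tool arm_command, never from a script. Its argument "motion" is a list of rows, each a list of 3 entries, a list of its own where there are three numbers: the shift along the tool's x, y, z in mm, then the turn, a rotation vector about the tool's x, y, z in degrees, then the opening, from 0 (shut) to 1 (fully open). In form: [[[tx, ty, tz], [wx, wy, wz], grip], ...]. A call has 1 to 20 rows; each row shifts and turns the commanded pose from where the row before left it, along the tool's axes as they then stand; what a row does not reach is not made up. A row lasts 1/12 s, in which the tool goes at most 41.7 mm and 7.16 degrees, less where a joint would pass 70% of its speed; a pose out of reach is approached as far as the arm can. A call is refused whole if a number of a shift passes 41.7 or a number of a turn 7.16, either way. A call with a gripper value outside its range is refused whole. The fingers move at their own pace and stop on an object; "newtons" is the grip in N (left out, the last holds). Time passes only in rows, so rows that do not move let the fingers close. It gives the time, the measured TCP pose, the force and the opening at its end, in the units of the state.
- arm.get_state(): the state, without advancing time (a new reading comes with each control period).
- arm.grab_frame(name): name is "side" or "top"; returns the picture (400x640x3 uint8, red, green, blue); there is no depth.
- arm.camera_info(name): a dict with "fov_y" (degrees; the focal length in pixels is half the picture's height over the tangent of half this angle, whatever the lens; pixels are square), "cx", "cy" (the principal point, pixels), "k1" (the pictures are not rectified: a ray, as slopes to the right and down, at radius r is drawn at 1 + k1 r^2 times it, then the intrinsics apply), "view" (4x4, takes a point from world to camera coordinates). Camera axes: x right, y down, z forward; pixel columns grow to the right and rows downward; lengths in m; the calibration is good to about 2 mm. A picture is of the moment at which its call begins. camera_info takes no time and is no camera call.
- arm.job_done(): hands the job in, once; it reports no verdict.
The state is a dict: "t": time; "q": joint angles; "qd": joint speeds; "joint_efforts": joint torques, N m; "eef_pos": TCP position; "ee_rot": TCP orientation; "force": force on the tool from outside, world axes, zero at the start; "moment": the same for the moment, N m; "width": finger opening in m.
Only numpy, scipy, OpenCV 4.12 (cv2) and the standard library are available. Lean on these libraries where they do the work, as an engineer would, in place of code of your own. Each camera call takes 0.05 s, during which the arm holds its last target. There are 200 camera calls.

## Working session

There is one attempt and no reset: what is moved stays moved. The work goes in short steps, Python scripts to look and compute and a tool call to move; the robot and the scene stay as the last step left them, time stands still between calls to the robot, and variables do not carry over. Pictures are saved under pics/ and viewed, on a budget of 10 in all, crops included, one or two more only if the job needs it, and the job is handed in when it is done.

Besides the shell and the picture viewer there is one more tool, called after "Request:" as name(argument=value, ...) on one line, values as JSON. arm_command: Moves the arm, as the interface text tells. Its arguments: {"type":"object","properties":{"motion":{"type":"array","items":{"type":"array"}},"newtons":{"type":"number"}},"required":["motion"]}

```bash
mkdir -p pics; cat > h.py <<'E'
import numpy as np, cv2
from station import arm
from scipy.spatial.transform import Rotation as R
def cam(n):
    c=arm.camera_info(n); f=200/np.tan(np.radians(c["fov_y"])/2)
    return c,f,np.array(c["view"])
def ray(n,u,v):
    c,f,V=cam(n); d=np.array([(u-c["cx"])/f,(v-c["cy"])/f]); s=d.copy()
    for _ in range(30): s=d/(1+c["k1"]*(s@s))
    o=-V[:3,:3].T@V[:3,3]; r=V[:3,:3].T@np.array([s[0],s[1],1]); return o,r/np.linalg.norm(r)
def onz(n,u,v,z):
    o,r=ray(n,u,v); return o+r*(z-o[2])/r[2]
def proj(n,p):
    c,f,V=cam(n); q=V[:3,:3]@np.array(p)+V[:3,3]; s=q[:2]/q[2]; s=s*(1+c["k1"]*(s@s))
    return s*f+[c["cx"],c["cy"]]
def snap(n,name=None):
    im=arm.grab_frame(n)
    if name: cv2.imwrite(f"pics/{name}.png",im[:,:,::-1])
    return im
E
python3 - <<'E'
from h import *
for n in("top","side"):
    snap(n,n+"0"); c,f,V=cam(n); print(n,c["cx"],c["cy"],c["k1"],f,(-V[:3,:3].T@V[:3,3]).round(3),V[2,:3].round(3))
s=arm.get_state(); print({k:np.round(s[k],3) for k in s})
E
```

```text
top 313.59972056837915 204.16121274799423 -0.0836957840827393 459.4982964679262 [ 0.259 -0.021  1.59 ] [ 0.201  0.004 -0.98 ]
side 319.78970043019405 198.85525627308965 0.02378885900741123 466.68993559201306 [-0.086 -0.712  0.815] [ 0.546  0.573 -0.611]
{'t': np.float64(0.1), 'q': array([-0.893,  0.359,  0.011, -0.   , -1.224, -0.288]), 'qd': array([-0.001, -0.001,  0.002,  0.001, -0.001, -0.001]), 'joint_efforts': array([-2.0000e-03, -5.8416e+01,  2.9375e+01,  7.0150e+00,  1.0000e-02,
       -0.0000e+00]), 'eef_pos': array([ 0.256, -0.624,  0.248]), 'ee_rot': array([ 3.14 , -0.   , -2.752]), 'force': array([ 0.579, -0.63 , -0.298]), 'moment': array([-0.018,  0.021,  0.002]), 'width': np.float64(0.088)}
```

View pics/top0.png

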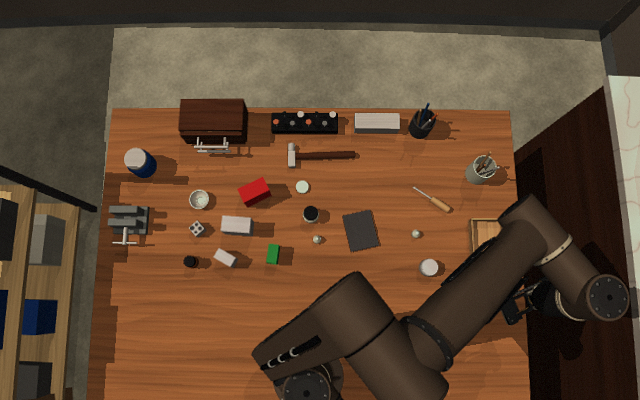

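View pics/side0.png

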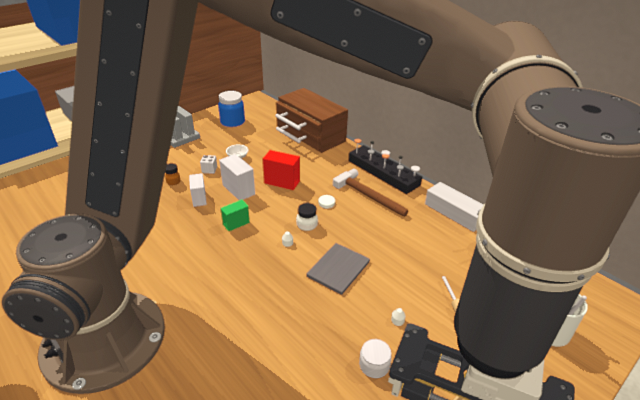

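Top view: silver boxes at (237,225) and (224,257), red at (254,191), green at (273,254). Red and green are excluded, and the larger silver one at (237,225) fits the pot. Punches are at (317,239) and (416,234), the disc at (302,187), and the plate at (361,230). I'll confirm with an enlarged crop of both views.

```bash
python3 - <<'E'
from h import *
a=cv2.imread("pics/top0.png")[170:280,180:290]; b=cv2.imread("pics/side0.png")[140:240,170:270]
cv2.imwrite("pics/crop1.png",np.hstack([cv2.resize(a,(400,400),interpolation=2),cv2.resize(b,(400,400),interpolation=2)]))
T=cv2.imread("pics/top0.png"); h=cv2.cvtColor(T,cv2.COLOR_BGR2HSV)
m=((h[...,1]<60)&(h[...,2]>110)).astype(np.uint8)
for nm,M in(("white",m),("plate",((h[...,2]<95)&(h[...,1]<90)).astype(np.uint8))):
    for c in cv2.findContours(M,0,1)[0]:
        r=cv2.minAreaRect(c); A=cv2.contourArea(c); x,y=r[0]
        if A>25 and 150<x<470 and 150<y<290: print(nm,A,np.round(r[0],1),np.round(r[1],1),round(r[2],1),"z0",onz("top",x,y,0).round(3), cv2.boxPoints(r).round(1).tolist() if A>150 else "")
E
```

```text
white 209.5 [428.5 267. ] [16. 17.] 90.0 z0 [ 0.366 -0.413  0.   ] [[420.0, 259.0], [437.0, 259.0], [437.0, 275.0], [420.0, 275.0]]
white 176.5 [224.4 256.9] [19.4 10.5] 31.0 z0 [0.396 0.294 0.   ] [[213.39999389648438, 256.3999938964844], [218.6999969482422, 247.39999389648438], [235.39999389648438, 257.3999938964844], [230.0, 266.3999938964844]]
white 30.0 [415.  233.5] [6.4 6.4] 45.0 z0 [ 0.482 -0.37   0.   ] 
white 91.0 [196. 228.] [11.3 11.3] 45.0 z0 [0.496 0.399 0.   ] 
white 399.0 [235.3 224.2] [28.7 15.4] 4.1 z0 [0.511 0.26  0.   ] [[220.39999389648438, 230.8000030517578], [221.5, 215.5], [250.1999969482422, 217.5], [249.10000610351562, 232.89999389648438]]
white 207.0 [198.5 199. ] [17.7 19.1] 45.0 z0 [0.6   0.396 0.   ] [[185.5, 199.5], [199.0, 186.0], [211.5, 198.5], [198.0, 212.0]]
white 106.5 [301.5 186.5] [11. 11.] 90.0 z0 [0.649 0.029 0.   ] 
white 123.5 [291.  154.5] [23.  6.] 90.0 z0 [0.767 0.069 0.   ] 
plate 31.5 [329.7 289.2] [ 2.1 49. ] 51.6 z0 [ 0.289 -0.072  0.   ] 
plate 74.5 [189. 261.] [10. 10.] 0.0 z0 [0.38  0.417 0.   ] 
plate 214.5 [468.3 261.7] [ 7.  71.6] 46.7 z0 [ 0.384 -0.554  0.   ] [[439.79998779296875, 283.70001220703125], [491.8999938964844, 234.60000610351562], [496.70001220703125, 239.6999969482422], [444.6000061035156, 288.79998779296875]]
plate 66.5 [240.9 232.1] [14.8 30.5] 64.3 z0 [0.483 0.239 0.   ] 
plate 974.5 [360.1 230.4] [37.1 28.1] 76.0 z0 [ 0.492 -0.178  0.   ] [[341.8999938964844, 215.8000030517578], [369.20001220703125, 208.89999389648438], [378.20001220703125, 244.89999389648438], [350.8999938964844, 251.8000030517578]]
plate 151.0 [311.1 213.7] [15.4 13.4] 36.9 z0 [ 0.55  -0.006 -0.   ] [[300.8999938964844, 214.39999389648438], [309.0, 203.6999969482422], [321.29998779296875, 213.0], [313.20001220703125, 223.6999969482422]]
plate 42481.0 [319.5 199.5] [399. 639.] 90.0 z0 [ 0.602 -0.035  0.   ] [[-0.0, 0.0], [639.0, 0.0], [639.0, 399.0], [0.0, 399.0]]
```

View pics/crop1.png

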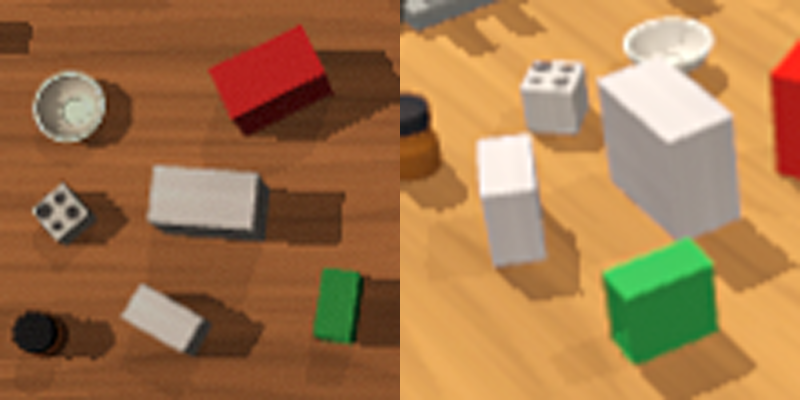

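The crop shows the larger silver box with its long axis roughly along world y. Its −y end is plain in both views (the closed bottom), so the mouth faces +y (left). Next: positions.

```bash
cat >> h.py <<'E'
def hsv(im): return cv2.cvtColor(im,cv2.COLOR_RGB2HSV)
def up(im,k=4): return cv2.resize(im,None,fx=k,fy=k,interpolation=cv2.INTER_CUBIC)
E
python3 - <<'E'
from h import *
T=cv2.imread("pics/top0.png")[:,:,::-1]; S=cv2.imread("pics/side0.png")[:,:,::-1]
k=4
def blobs(im,x0,y0,x1,y1,fn,z,n="top",amin=100):
    c=up(im[y0:y1,x0:x1].copy(),k); m=fn(hsv(c)).astype(np.uint8)
    for q in cv2.findContours(m,0,1)[0]:
        if cv2.contourArea(q)<amin: continue
        r=cv2.minAreaRect(q); f=lambda p:((np.array(p)+.5)/k-.5+[x0,y0])
        P=np.array([onz(n,*f(b),z)[:2] for b in cv2.boxPoints(r)])
        e1,e2=P[1]-P[0],P[2]-P[1]
        print(n,f(r[0]).round(1),"c",P.mean(0).round(4),"sz",np.linalg.norm(e1).round(4),np.linalg.norm(e2).round(4),"ang",np.degrees([np.arctan2(*e1[::-1]),np.arctan2(*e2[::-1])]).round(1), P.round(3).tolist())
W=lambda h:(h[...,1]<70)&(h[...,2]>125)
print("pot");blobs(T,210,205,260,240,W,.088)
print("small");blobs(T,205,240,242,275,W,.07)
print("red");blobs(T,235,175,275,208,lambda h:(h[...,1]>150)&(h[...,2]>150)&((h[...,0]<6)|(h[...,0]>174)),.088)
print("plate");blobs(T,335,200,388,260,lambda h:(h[...,2]<110)&(h[...,1]<110),.012)
print("punches")
P=lambda h:(h[...,1]<90)&(h[...,2]>100)
blobs(T,305,230,328,250,P,.017,amin=60);blobs(T,405,225,425,245,P,.017,amin=60)
blobs(S,275,225,300,250,P,.017,"side",60);blobs(S,385,300,408,330,P,.017,"side",60)
E
```

```text
pot
top [235.3 224. ] c [0.4978 0.2444] sz 0.0523 0.0978 ang [ -1.5 -93.8] [[0.475, 0.294], [0.527, 0.292], [0.521, 0.195], [0.469, 0.197]]
small
top [224.1 256.9] c [0.3899 0.2805] sz 0.0361 0.0664 ang [ -28.  -118.8] [[0.39, 0.318], [0.422, 0.301], [0.39, 0.243], [0.358, 0.26]]
red
top [252.6 189. ] c [0.6173 0.1909] sz 0.0977 0.0528 ang [ -62.4 -152.9] [[0.618, 0.246], [0.663, 0.16], [0.616, 0.136], [0.572, 0.222]]
plate
top [360.2 230.3] c [ 0.4914 -0.1768] sz 0.1014 0.1308 ang [ -75.9 -167.5] [[0.543, -0.113], [0.567, -0.212], [0.44, -0.24], [0.416, -0.143]]
punches
top [316.4 238.8] c [ 0.4597 -0.025 ] sz 0.0275 0.0238 ang [ -44.4 -134.8] [[0.458, -0.007], [0.478, -0.026], [0.461, -0.043], [0.442, -0.024]]
top [415.1 233.5] c [ 0.48   -0.3668] sz 0.0283 0.026 ang [ -45.7 -135.9] [[0.479, -0.348], [0.499, -0.368], [0.481, -0.386], [0.461, -0.366]]
side [287.  238.5] c [ 0.455  -0.0284] sz 0.0277 0.057 ang [ -37.7 -128.4] [[0.461, 0.003], [0.483, -0.014], [0.448, -0.059], [0.427, -0.043]]
side [298.2 226.2] c [ 0.5064 -0.0119] sz 0.0059 0.0128 ang [ -41.6 -130.8] [[0.508, -0.005], [0.513, -0.009], [0.504, -0.019], [0.5, -0.015]]
side [398.1 316.4] c [ 0.4755 -0.3713] sz 0.0477 0.0289 ang [ 35.9 -48.7] [[0.447, -0.375], [0.485, -0.347], [0.504, -0.368], [0.465, -0.395]]
```

Request:
arm_command(motion=[[[-23.6,21.8,0],[0,0,0],0.76],[[-23.6,21.8,0],[0,0,0],0.76],[[-23.6,21.8,0],[0,0,0],0.76],[[-23.6,21.8,0],[0,0,0],0.76],[[-23.6,21.8,0],[0,0,0],0.76],[[-23.6,21.8,0],[0,0,0],0.76],[[-23.6,21.8,0],[0,0,0],0.76],[[-23.6,21.8,0],[0,0,0],0.76],[[-23.6,21.8,0],[0,0,0],0.76],[[-23.6,21.8,0],[0,0,0],0.76],[[-23.6,21.8,0],[0,0,0],0.76],[[-23.6,21.8,0],[0,0,0],0.76],[[-23.6,21.8,0],[0,0,0],0.76],[[-23.6,21.8,0],[0,0,0],0.76],[[-23.6,21.8,0],[0,0,0],0.76],[[-23.6,21.8,0],[0,0,0],0.76],[[-23.6,21.8,0],[0,0,0],0.76],[[-23.6,21.8,0],[0,0,0],0.76]], newtons=30)

```text
t: 1.6
eef_pos: [0.5004, -0.0983, 0.2485]
ee_rot: [3.141, -0.0, -2.752]
force: [0.2, -0.3, -0.5]
width: 0.0663
```

Request:
arm_command(motion=[[[-12,28.3,0],[0,0,0],0.76],[[-12,28.3,0],[0,0,0],0.76],[[-12,28.3,0],[0,0,0],0.76],[[-12,28.3,0],[0,0,0],0.76],[[-12,28.3,0],[0,0,0],0.76],[[-12,28.3,0],[0,0,0],0.76],[[-12,28.3,0],[0,0,0],0.76],[[-12,28.3,0],[0,0,0],0.76],[[-12,28.3,0],[0,0,0],0.76],[[-12,28.3,0],[0,0,0],0.76],[[-12,28.3,0],[0,0,0],0.76],[[-12,28.3,0],[0,0,0],0.76],[[-12,28.3,0],[0,0,0],0.76],[[-12,28.3,0],[0,0,0],0.76]])

```text
t: 2.77
eef_pos: [0.5047, 0.3318, 0.2482]
ee_rot: [-3.141, -0.001, -2.752]
force: [0.3, -0.1, -0.4]
width: 0.0666
```

Request:
arm_command(motion=[[[0,0,0],[0,0,-6.5],0.76],[[0,0,0],[0,0,-6.5],0.76],[[0,0,0],[0,0,-6.5],0.76],[[0,0,0],[0,0,-6.5],0.76],[[0,0,0],[0,0,-6.5],0.76],[[0,0,0],[0,0,-6.5],0.76],[[0,0,0],[0,0,-6.5],0.76],[[0,0,0],[0,0,-6.5],0.76],[[0,0,0],[0,0,-6.5],0.76],[[0,0,0],[0,0,-6.5],0.76]])

```text
t: 3.6
eef_pos: [0.5049, 0.3302, 0.2481]
ee_rot: [3.141, -0.001, -1.612]
force: [0.1, 0.3, 0.6]
width: 0.0667
```

Request:
arm_command(motion=[[[0,0,0],[0,5,0],0.76],[[0,0,0],[0,5,0],0.76],[[0,0,0],[0,5,0],0.76],[[0,0,0],[0,5,0],0.76],[[0,0,0],[0,5,0],0.76],[[0,0,0],[0,5,0],0.76],[[0,0,0],[0,5,0],0.76],[[0,0,0],[0,5,0],0.76],[[0,0,0],[0,5,0],0.76],[[0,0,0],[0,0,0],0.76]])

```text
t: 4.43
eef_pos: [0.5042, 0.3309, 0.2446]
ee_rot: [3.136, -0.797, -1.612]
force: [0.4, -1.0, -2.6]
width: 0.0665
```

```bash
cat >> h.py <<'E'
def tool():
    s=arm.get_state(); return np.array(s["eef_pos"]),R.from_euler("xyz",s["ee_rot"]),s
def goto(p,yaw=None):
    x,r,s=tool(); print("q",np.round(s["q"],2),"F",np.round(s["force"],1),"z",r.as_matrix()[:,2].round(3),"y",r.as_matrix()[:,1].round(3))
    print("shift mm",(r.inv().apply(np.array(p)-x)*1000).round(1))
E
python3 - <<'E'
from h import *
goto([.499,.2676,.063])
for n in("top","side"): snap(n,n+"1")
a=cv2.imread("pics/top1.png")[150:290,150:350]; b=cv2.imread("pics/side1.png")[80:250,130:330]
cv2.imwrite("pics/c2.png",np.hstack([cv2.resize(a,(400,280),interpolation=2),cv2.resize(b,(400,340),interpolation=2)[:280]]))
E
```

```text
q [ 1.08  0.6   0.02  0.31 -1.73 -1.2 ] F [ 0.4 -1.  -2.6] z [-0.035 -0.714 -0.699] y [-0.999  0.045  0.004]
shift mm [-85.5   1.6 172.3]
```

View pics/c2.png

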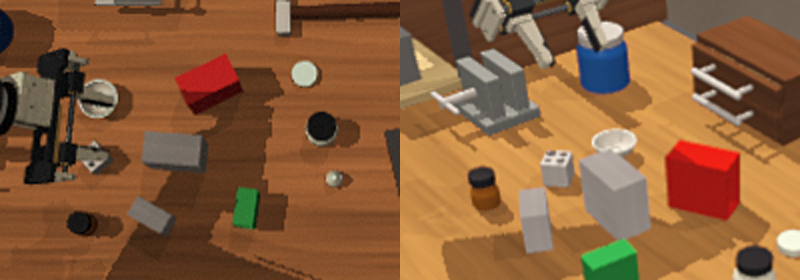

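Request:
arm_command(motion=[[[-28.5,0.5,0],[0,0,0],0.76],[[-28.5,0.5,0],[0,0,0],0.76],[[-28.5,0.5,0],[0,0,0],0.76],[[0,0,20],[0,0,0],0.76],[[0,0,20],[0,0,0],0.76],[[0,0,20],[0,0,0],0.76],[[0,0,20],[0,0,0],0.76],[[0,0,20],[0,0,0],0.76],[[0,0,0],[0,0,0],0.76],[[0,0,0],[0,0,0],0.76]])

```text
t: 5.37
eef_pos: [0.5034, 0.3193, 0.1182]
ee_rot: [-3.141, -0.784, -1.619]
force: [0.2, 0.3, 0.7]
width: 0.0666
```

```bash
python3 - <<'E'
from h import *
goto([.499,.2676,.063])
T=snap("top"); S=snap("side","side2")
cv2.imwrite("pics/c3.png",np.hstack([cv2.resize(T[170:280,170:320,::-1],(400,293),interpolation=2),cv2.resize(S[90:240,160:310,::-1],(300,300),interpolation=2)[:293]]))
E
```

```text
q [ 1.08  0.69 -0.11  0.31 -1.5  -1.27] F [0.2 0.3 0.7] z [-0.034 -0.705 -0.708] y [-0.999  0.048 -0.   ]
shift mm [-2.3  2.  75.7]
```

View pics/c3.png

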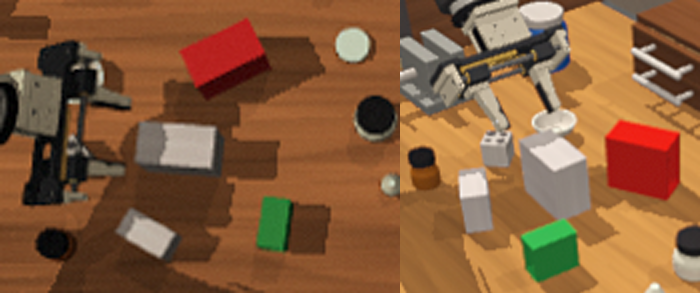

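The fingers straddle the pot from its mouth side and clear its neighbours. Advancing and gripping.

Request:
arm_command(motion=[[[-2,2,15],[0,0,0],0.76],[[0,0,15],[0,0,0],0.76],[[0,0,15],[0,0,0],0.76],[[0,0,15],[0,0,0],0.76],[[0,0,15],[0,0,0],0.76],[[0,0,0],[0,0,0],0.76],[[0,0,0],[0,0,0],0.5],[[0,0,0],[0,0,0],0.5],[[0,0,0],[0,0,0],0.5],[[0,0,0],[0,0,0],0.5],[[0,0,0],[0,0,0],0.5],[[0,0,0],[0,0,0],0.5]], newtons=35)

```text
t: 6.47
eef_pos: [0.4992, 0.2701, 0.0639]
ee_rot: [-3.14, -0.784, -1.617]
force: [-1.8, 5.0, 6.1]
width: 0.0523
```

Request:
arm_command(motion=[[[3,0,-3],[0,0,0],0.5],[[7,0,-7],[0,0,0],0.5],[[14,0,-14],[0,0,0],0.5],[[14,0,-14],[0,0,0],0.5],[[14,0,-14],[0,0,0],0.5],[[14,0,-14],[0,0,0],0.5],[[14,0,-14],[0,0,0],0.5],[[14,0,-14],[0,0,0],0.5],[[14,0,-14],[0,0,0],0.5],[[14,0,-14],[0,0,0],0.5],[[14,0,-14],[0,0,0],0.5],[[7,0,-7],[0,0,0],0.5],[[0,0,0],[0,0,0],0.5]], newtons=45)

```text
t: 7.55
eef_pos: [0.4992, 0.2691, 0.2674]
ee_rot: [-3.138, -0.782, -1.62]
force: [0.1, 0.4, -2.8]
width: 0.0518
```

Request:
arm_command(motion=[[[10,0,10],[0,0,0],0.5],[[20,0,20],[0,0,0],0.5],[[21,0,21],[0,0,0],0.5],[[21,0,21],[0,0,0],0.5],[[21,0,21],[0,0,0],0.5],[[21,0,21],[0,0,0],0.5],[[21,0,21],[0,0,0],0.5],[[21,0,21],[0,0,0],0.5],[[21,0,21],[0,0,0],0.5],[[21,0,21],[0,0,0],0.5],[[21,0,21],[0,0,0],0.5],[[21,0,21],[0,0,0],0.5],[[21,0,21],[0,0,0],0.5],[[21,0,21],[0,0,0],0.5],[[21,0,21],[0,0,0],0.5],[[21,0,21],[0,0,0],0.5],[[7,0,7],[0,0,0],0.5],[[0,0,0],[0,0,0],0.5]])

```text
t: 9.05
eef_pos: [0.4748, -0.2013, 0.264]
ee_rot: [3.138, -0.785, -1.619]
force: [-1.6, 0.4, -3.2]
width: 0.0518
```

Request:
arm_command(motion=[[[0,0,0],[0,-5,0],0.5],[[0,0,0],[0,-5,0],0.5],[[0,0,0],[0,-5,0],0.5],[[0,0,0],[0,-5,0],0.5],[[0,0,0],[0,-5,0],0.5],[[0,0,0],[0,-5,0],0.5],[[0,0,0],[0,-5,0],0.5],[[0,0,0],[0,-5,0],0.5],[[0,0,0],[0,-5,0],0.5],[[0,0,0],[0,0,0],0.5]])

```text
t: 9.88
eef_pos: [0.4775, -0.1992, 0.2649]
ee_rot: [3.142, 0.006, -1.619]
force: [0.2, -0.3, -2.3]
width: 0.0522
```

```bash
python3 -c "
from h import *
goto([.49,-.2,.26])"
```

```text
q [-0.02  0.09 -0.3  -0.01 -1.18 -0.03] F [ 0.2 -0.3 -2.3] z [ 0.     0.006 -1.   ] y [-0.999  0.049  0.   ]
shift mm [  0.3 -12.6   4.9]
```

Request:
arm_command(motion=[[[0,0,0],[0,0,-4],0.5],[[0,0,0],[0,0,-4],0.5],[[0,0,0],[0,0,-4],0.5],[[0,0,0],[0,0,-4],0.5],[[0,0,0],[0,-5,0],0.5],[[0,0,0],[0,-5,0],0.5],[[0,0,0],[0,-5,0],0.5],[[0,0,0],[0,-5,0],0.5],[[0,0,0],[0,-5,0],0.5],[[0,0,0],[0,-5,0],0.5],[[0,0,0],[0,-5,0],0.5],[[0,0,0],[0,-5,0],0.5],[[0,0,0],[0,-5,0],0.5],[[0,0,0],[0,0,0],0.5],[[0,0,0],[0,0,0],0.5]])

```text
t: 11.13
eef_pos: [0.4767, -0.1992, 0.2625]
ee_rot: [3.133, 0.786, -1.345]
force: [0.7, 0.4, -2.4]
width: 0.0514
```

```bash
python3 - <<'E'
from h import *
a=np.radians(103.3); w=np.array([np.cos(a),np.sin(a),0])
# upright: grasp 69 above underside, 17 toward body; TCP 3 further back at 45deg; tcp was 2.5mm further to mouth
p=np.array([.4914,-.1768,.012+.069+.002])-w*(.017+.002)
print(p); goto(p)
T=snap("top"); S=snap("side")
cv2.imwrite("pics/c4.png",np.hstack([cv2.resize(T[150:300,280:480,::-1],(400,300),interpolation=2),cv2.resize(S[90:340,200:530,::-1],(396,300),interpolation=2)]))
E
```

```text
[ 0.49577095 -0.1952904   0.083     ]
q [-0.46  0.45  0.18 -0.59 -1.82  0.7 ] F [ 0.7  0.4 -2.4] z [-0.166  0.688 -0.707] y [-0.973 -0.229  0.006]
shift mm [127.3 -20.6 126.4]
```

View pics/c4.png

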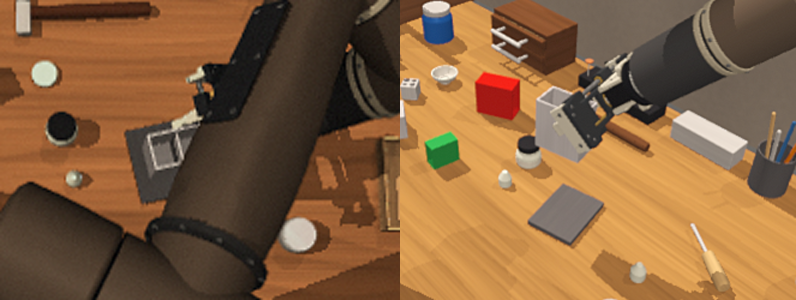

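The pot is upright in the grip, with mouth and divider visible from above. Lowering to just over the plate.

Request:
arm_command(motion=[[[0,-5,0],[0,0,0],0.5],[[0,-8,0],[0,0,0],0.5],[[0,-7.6,0],[0,0,0],0.5],[[15,0,15],[0,0,0],0.5],[[15,0,15],[0,0,0],0.5],[[15,0,15],[0,0,0],0.5],[[15,0,15],[0,0,0],0.5],[[15,0,15],[0,0,0],0.5],[[15,0,15],[0,0,0],0.5],[[15,0,15],[0,0,0],0.5],[[7,0,7],[0,0,0],0.5],[[4,0,4],[0,0,0],0.5],[[0,0,0],[0,0,0],0.5],[[0,0,0],[0,0,0],0.5]])

```text
t: 12.4
eef_pos: [0.4976, -0.1943, 0.1019]
ee_rot: [-3.141, 0.784, -1.337]
force: [0.2, -1.0, -2.7]
width: 0.052
```

```bash
python3 - <<'E'
from h import *
a=np.radians(103.3); w=np.array([np.cos(a),np.sin(a),0])
goto(np.array([.4914,-.1768,.0856])-w*.0199)
x,r,s=tool(); M=r.as_matrix(); z=M[:,2]; h=np.array([z[0],z[1],0]); h/=np.linalg.norm(h); l=np.array([-h[1],h[0],0])
c=x+h*.0199-[0,0,.0256]; print("pot centre est",c.round(4),"az",np.degrees(np.arctan2(h[1],h[0])).round(1),"tilt",np.degrees(np.arcsin(-z[2])).round(2), "y.z",M[2,1].round(4))
T=snap("top");S=snap("side")
for n,im in(("top",T),("side",S)):
    o=up(im,4)[:,:,::-1].copy()
    for zz in(-.048,.048):
        P=[proj(n,c+h*i*.044+l*j*.026+[0,0,zz]) for i,j in((1,1),(1,-1),(-1,-1),(-1,1))]
        cv2.polylines(o,[np.int32((np.array(P)+.5)*4)],True,(0,0,255) if zz>0 else (0,255,0),1)
    pl=[[.543,-.113],[.567,-.212],[.44,-.24],[.416,-.143]]
    cv2.polylines(o,[np.int32([(proj(n,p+[.012])+.5)*4 for p in pl])],True,(255,255,0),1)
    u,v=np.int32(proj(n,c)*4); k=o[max(v-240,0):v+240,u-200:u+200]
    cv2.imwrite(f"pics/o_{n}.png",k)
A=cv2.imread("pics/o_top.png");B=cv2.imread("pics/o_side.png");cv2.imwrite("pics/c5.png",np.hstack([A,B]))
E
```

```text
q [-0.44  0.62  0.07 -0.59 -1.57  0.84] F [ 0.2 -1.  -2.7] z [-0.163  0.687 -0.708] y [-0.973 -0.231 -0.001]
shift mm [12.5  2.1 10.5]
pot centre est [ 0.4931 -0.1749  0.0763] az 103.3 tilt 45.05 y.z -0.0007
```

View pics/c5.png

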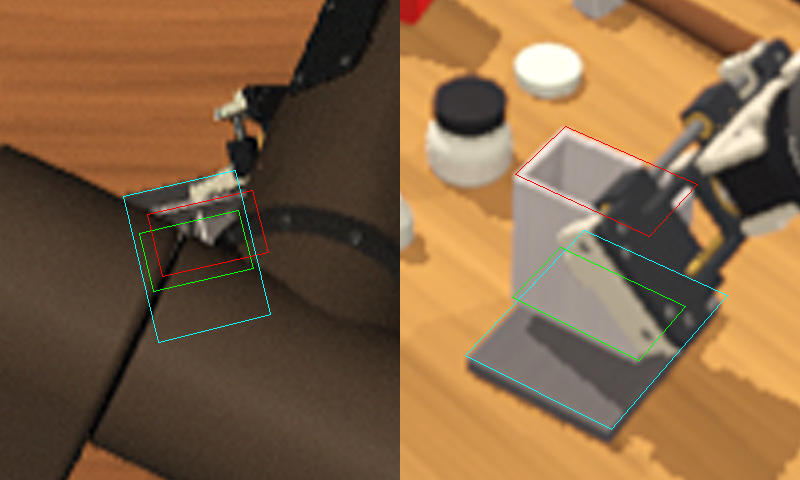

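Request:
arm_command(motion=[[[3.5,2,2],[0,0,0],0.5],[[3,0,3],[0,0,0],0.5],[[3,0,3],[0,0,0],0.5],[[1.5,0,1.5],[0,0,0],0.5],[[0,0,0],[0,0,0],0.5],[[0,0,0],[0,0,0],0.5]])

```text
t: 13.0
eef_pos: [0.495, -0.1958, 0.0875]
ee_rot: [-3.141, 0.786, -1.337]
force: [-0.7, -0.6, 5.6]
width: 0.0518
```

Request:
arm_command(motion=[[[0.5,0,0.5],[0,0,0],0.5],[[0.5,0,0.5],[0,0,0],0.5],[[0,0,0],[0,0,0],0.5]])

```text
t: 13.25
eef_pos: [0.495, -0.1958, 0.0875]
ee_rot: [-3.14, 0.786, -1.335]
force: [-2.4, -1.2, 13.2]
width: 0.0517
```

Request:
arm_command(motion=[[[-0.5,0,-0.5],[0,0,0],0.5],[[0,0,0],[0,0,0],0.62],[[0,0,0],[0,0,0],0.66],[[0,0,0],[0,0,0],0.72],[[0,0,0],[0,0,0],0.76],[[0,0,0],[0,0,0],0.76],[[0,0,0],[0,0,0],0.76],[[0,0,0],[0,0,0],0.76]])

```text
t: 13.92
eef_pos: [0.4953, -0.1956, 0.0858]
ee_rot: [3.141, 0.786, -1.338]
force: [0.2, -0.4, -0.8]
width: 0.0664
```

Request:
arm_command(motion=[[[0,0,-8],[0,0,0],0.76],[[0,0,-15],[0,0,0],0.76],[[0,0,-20],[0,0,0],0.76],[[0,0,-20],[0,0,0],0.76],[[0,0,-20],[0,0,0],0.76],[[0,0,-20],[0,0,0],0.76],[[0,0,-20],[0,0,0],0.76],[[0,0,-20],[0,0,0],0.76],[[0,0,0],[0,5,0],0.76],[[0,0,0],[0,5,0],0.76],[[0,0,0],[0,5,0],0.76],[[0,0,0],[0,5,0],0.76],[[0,0,0],[0,5,0],0.76],[[0,0,0],[0,5,0],0.76],[[0,0,0],[0,5,0],0.76],[[0,0,0],[0,5,0],0.76],[[0,0,0],[0,5,0],0.76],[[0,0,0],[0,0,0],0.76]])

```text
t: 15.42
eef_pos: [0.5172, -0.2923, 0.1878]
ee_rot: [3.142, -0.004, -1.336]
force: [-1.3, 0.7, -0.3]
width: 0.0669
```

```bash
python3 - <<'E'
from h import *
goto([.48,-.3668,.2])
T=snap("top");S=snap("side")
cv2.imwrite("pics/c6.png",np.hstack([cv2.resize(T[160:300,270:470,::-1],(440,308),interpolation=2),cv2.resize(S[160:340,260:450,::-1],(325,308),interpolation=2)]))
E
```

```text
q [-0.18  0.27 -0.26  0.   -1.04  0.42] F [-1.3  0.7 -0.3] z [ 0.001 -0.004 -1.   ] y [-0.972 -0.233  0.   ]
shift mm [ 63.8  53.6 -11.9]
```

View pics/c6.png

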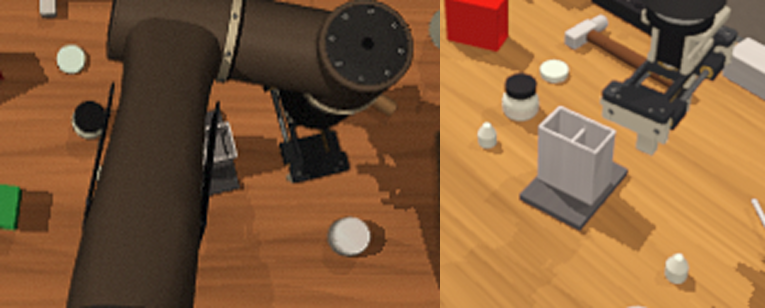

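Pot stands on the plate, let go. Triangulating the punches and checking the rim estimate with an overlay.

```bash
python3 - <<'E'
from h import *
T=cv2.imread("pics/top0.png")[:,:,::-1]; S=snap("side")
def cen(im,b):
    x0,y0,x1,y1=b; h=hsv(up(im[y0:y1,x0:x1].copy())); m=((h[...,1]<90)&(h[...,2]>95)).astype(np.uint8)
    n,l,s,c=cv2.connectedComponentsWithStats(m); i=1+np.argmax(s[1:,4]); return (c[i]+.5)/4-.5+[x0,y0],s[i,4]/16,s[i,:4]/4
for nm,bt,bs in(("p1",(305,230,328,250),(275,228,296,250)),("p2",(405,225,425,245),(385,300,408,330))):
    (a,A,_),(b,B,q)=cen(T,bt),cen(S,bs); o1,d1=ray("top",*a);o2,d2=ray("side",*b)
    t=np.linalg.lstsq(np.c_[d1,-d2],o2-o1,rcond=None)[0]; P,Q=o1+d1*t[0],o2+d2*t[1]
    print(nm,a.round(1),A,b.round(1),B,q,"mid",((P+Q)/2).round(4),"gap",np.linalg.norm(P-Q).round(4),"top@14",onz("top",*a,.014).round(4),"side@14",onz("side",*b,.014).round(4))
c=np.array([.4907,-.1762,.108]);a=np.radians(103.3);h=np.array([np.cos(a),np.sin(a),0]);l=np.array([-h[1],h[0],0])
o=up(S,8)[:,:,::-1].copy()
for H,L in((.044,.026),(.041,.023)):
    cv2.polylines(o,[np.int32([(proj("side",c+h*i*H+l*j*L)+.5)*8 for i,j in((1,1),(1,-1),(-1,-1),(-1,1))])],True,(0,0,255),1)
for i in(1,-1): cv2.circle(o,np.int32((proj("side",c+h*i*.021)+.5)*8),4,(255,0,0),-1)
u,v=np.int32(proj("side",c)*8); cv2.imwrite("pics/c7.png",o[v-200:v+300,u-300:u+300])
E
```

```text
p1 [316.4 239. ] 45.3125 [287.1 239. ] 132.6875 [ 7.    3.5  11.   15.25] mid [ 0.4591 -0.0247  0.0099] gap 0.0016 top@14 [ 0.4592 -0.0251  0.014 ] side@14 [ 0.4555 -0.0279  0.014 ]
p2 [415.2 233.4] 49.875 [397.9 316.7] 190.3125 [ 6.5   8.   13.75 17.75] mid [ 0.4811 -0.3684  0.0081] gap 0.0012 top@14 [ 0.4807 -0.3675  0.014 ] side@14 [ 0.4764 -0.3706  0.014 ]
```

View pics/c7.png

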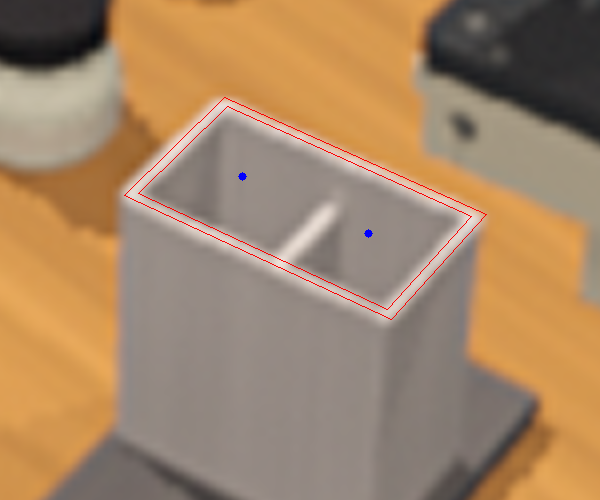

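Rim overlay agrees within about 1 mm; the pocket centres are at (0.486,−0.156) and (0.4955,−0.197). Going for the right-hand punch.

Request:
arm_command(motion=[[[16.4,13.7,5],[0,0,0],0.55],[[16.4,13.7,10],[0,0,0],0.55],[[16.4,13.7,10],[0,0,0],0.55],[[16.4,13.7,10],[0,0,0],0.55],[[0,0,15],[0,0,0],0.55],[[0,0,15],[0,0,0],0.55],[[0,0,15],[0,0,0],0.55],[[0,0,10],[0,0,0],0.55],[[0,0,0],[0,0,0],0.55],[[0,0,0],[0,0,0],0.55]], newtons=15)

```text
t: 16.4
eef_pos: [0.4804, -0.3711, 0.0966]
ee_rot: [3.141, 0.001, -1.339]
force: [0.4, -0.5, -0.3]
width: 0.0482
```

```bash
python3 - <<'E'
from h import *
goto([.479,-.369,.030])
S=snap("side")
cv2.imwrite("pics/c8.png",cv2.resize(S[230:370,330:490,::-1],(640,560),interpolation=2))
E
```

```text
q [-0.34  0.39 -0.33 -0.   -0.86  0.57] F [ 0.4 -0.5 -0.3] z [-0.001  0.001 -1.   ] y [-0.973 -0.23   0.001]
shift mm [-2.3  0.9 66.6]
```

View pics/c8.png

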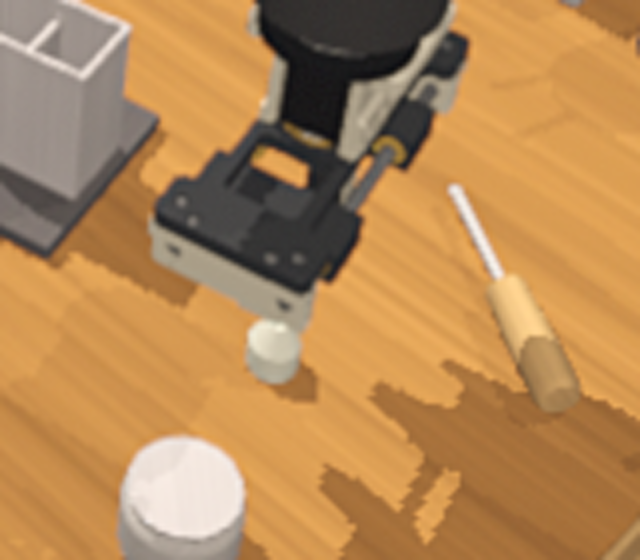

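Request:
arm_command(motion=[[[-2,1,10],[0,0,0],0.55],[[0,0,15],[0,0,0],0.55],[[0,0,15],[0,0,0],0.55],[[0,0,14],[0,0,0],0.55],[[0,0,8],[0,0,0],0.55],[[0,0,4],[0,0,0],0.55],[[0,0,0],[0,0,0],0.55]])

```text
t: 17.03
eef_pos: [0.4788, -0.3685, 0.0305]
ee_rot: [3.141, 0.001, -1.338]
force: [-0.8, -0.8, -0.3]
width: 0.0481
```

Request:
arm_command(motion=[[[0,0,0],[0,0,0],0.4],[[0,0,0],[0,0,0],0.25],[[0,0,0],[0,0,0],0.25],[[0,0,0],[0,0,0],0.25],[[0,0,0],[0,0,0],0.25],[[0,0,0],[0,0,0],0.25]])

```text
t: 17.53
eef_pos: [0.4795, -0.3689, 0.0317]
ee_rot: [-3.141, -0.001, -1.338]
force: [-0.9, 1.4, 5.0]
width: 0.0268
```

The width reads 26.8 mm with +5 N upward, so the pads are on the start of the cone. Reopening and going lower.

Request:
arm_command(motion=[[[0,0,0],[0,0,0],0.5],[[0,0,0],[0,0,0],0.5],[[0,0,0],[0,0,0],0.5],[[0,0,3],[0,0,0],0.5],[[0,0,3],[0,0,0],0.5],[[0,0,0],[0,0,0],0.5]])

```text
t: 18.03
eef_pos: [0.4785, -0.3685, 0.0241]
ee_rot: [3.141, 0.001, -1.338]
force: [0.2, -0.5, 0.2]
width: 0.0439
```

Request:
arm_command(motion=[[[0,0,0],[0,0,0],0.4],[[0,0,0],[0,0,0],0.25],[[0,0,0],[0,0,0],0.25],[[0,0,0],[0,0,0],0.25],[[0,0,0],[0,0,0],0.25],[[0,0,0],[0,0,0],0.25]], newtons=20)

```text
t: 18.53
eef_pos: [0.479, -0.3688, 0.0251]
ee_rot: [-3.142, -0.0, -1.338]
force: [-0.5, 0.1, 0.5]
width: 0.0275
```

Request:
arm_command(motion=[[[0,0,-4],[0,0,0],0.25],[[0,0,-10],[0,0,0],0.25],[[0,0,-18],[0,0,0],0.25],[[0,0,-18],[0,0,0],0.25],[[0,0,-18],[0,0,0],0.25],[[0,0,-18],[0,0,0],0.25],[[0,0,-18],[0,0,0],0.25],[[0,0,-18],[0,0,0],0.25],[[0,0,-18],[0,0,0],0.25],[[0,0,-10],[0,0,0],0.25],[[0,0,0],[0,0,0],0.25]])

```text
t: 19.45
eef_pos: [0.4803, -0.3694, 0.1785]
ee_rot: [-3.138, -0.003, -1.338]
force: [0.1, -0.3, -0.2]
width: 0.0272
```

```bash
python3 - <<'E'
from h import *
goto([.4955,-.1966,.135])
S=snap("side")
cv2.imwrite("pics/c9.png",cv2.resize(S[200:340,330:490,::-1],(480,420),interpolation=2))
E
```

```text
q [-0.33  0.3  -0.25  0.   -1.02  0.57] F [ 0.1 -0.3 -0.2] z [ 0.005 -0.002 -1.   ] y [-0.973 -0.231 -0.004]
shift mm [-164.8  -54.6   43.1]
```

View pics/c9.png

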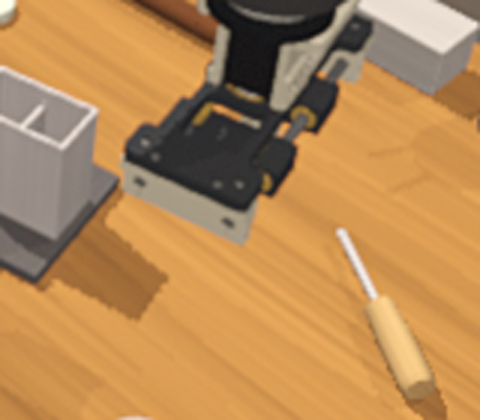

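Request:
arm_command(motion=[[[-10,-3,0],[0,0,0],0.25],[[-20,-7,0],[0,0,0],0.25],[[-20,-7,0],[0,0,0],0.25],[[-20,-7,0],[0,0,0],0.25],[[-20,-7,0],[0,0,0],0.25],[[-20,-7,0],[0,0,0],0.25],[[-20,-7,0],[0,0,0],0.25],[[-20,-6,0],[0,0,0],0.25],[[-15,-3.6,0],[0,0,0],0.25],[[0,0,10],[0,0,0],0.25],[[0,0,12],[0,0,0],0.25],[[0,0,10],[0,0,0],0.25],[[0,0,0],[0,0,0],0.25],[[0,0,0],[0,0,0],0.25]])

```text
t: 20.67
eef_pos: [0.4933, -0.1958, 0.1418]
ee_rot: [3.139, 0.001, -1.338]
force: [0.3, 0.4, 0.3]
width: 0.027
```

```bash
python3 - <<'E'
from h import *
goto([.4955,-.1966,.132])
S=snap("side");T=snap("top")
cv2.imwrite("pics/c10.png",np.hstack([cv2.resize(S[160:320,270:430,::-1],(400,400),interpolation=2),cv2.resize(T[170:290,300:420,::-1],(400,400),interpolation=2)]))
E
```

```text
q [-0.01  0.22 -0.45 -0.   -0.9   0.24] F [0.3 0.4 0.3] z [-0.003  0.    -1.   ] y [-0.973 -0.23   0.003]
shift mm [ 1.3 -2.   9.8]
```

View pics/c10.png

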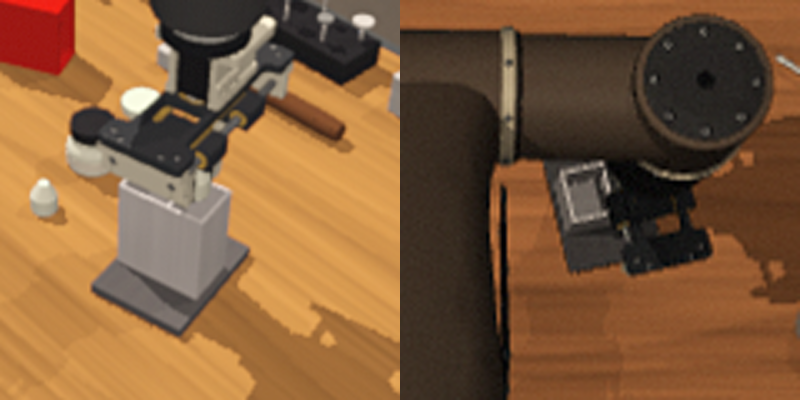

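Request:
arm_command(motion=[[[1.3,-2,4],[0,0,0],0.25],[[0,0,4],[0,0,0],0.25],[[0,0,1.5],[0,0,0],0.25],[[0,0,0],[0,0,0],0.25],[[0,0,0],[0,0,0],0.25]])

```text
t: 21.18
eef_pos: [0.4962, -0.1965, 0.1334]
ee_rot: [3.141, 0.0, -1.338]
force: [-0.5, 0.2, -0.7]
width: 0.0269
```

Request:
arm_command(motion=[[[0,0,0],[0,0,0],0.5],[[0,0,0],[0,0,0],0.5],[[0,0,0],[0,0,0],0.5],[[0,0,0],[0,0,0],0.5],[[0,0,0],[0,0,0],0.5],[[0,0,-10],[0,0,0],0.5],[[0,0,-18],[0,0,0],0.5],[[0,0,-18],[0,0,0],0.5],[[-10,0,-10],[0,0,0],0.5],[[-20,0,0],[0,0,0],0.5],[[-20,0,0],[0,0,0],0.5],[[-20,0,0],[0,0,0],0.5],[[-20,0,0],[0,0,0],0.5],[[-20,0,0],[0,0,0],0.5],[[-20,0,0],[0,0,0],0.5],[[-20,0,0],[0,0,0],0.5],[[0,0,0],[0,0,0],0.5]])

```text
t: 22.6
eef_pos: [0.461, -0.0481, 0.1902]
ee_rot: [-3.14, 0.001, -1.336]
force: [0.2, 0.1, 0.3]
width: 0.0439
```

```bash
python3 - <<'E'
from h import *
goto([.4575,-.0262,.0245])
S=snap("side");T=snap("top")
cv2.imwrite("pics/c11.png",np.hstack([cv2.resize(S[160:320,240:400,::-1],(400,400),interpolation=2),cv2.resize(T[170:290,290:410,::-1],(400,400),interpolation=2)]))
E
```

```text
q [ 0.32  0.06 -0.52 -0.   -0.99 -0.09] F [0.2 0.1 0.3] z [ 0.001  0.001 -1.   ] y [-0.973 -0.232 -0.001]
shift mm [-22.   -1.5 165.8]
```

View pics/c11.png

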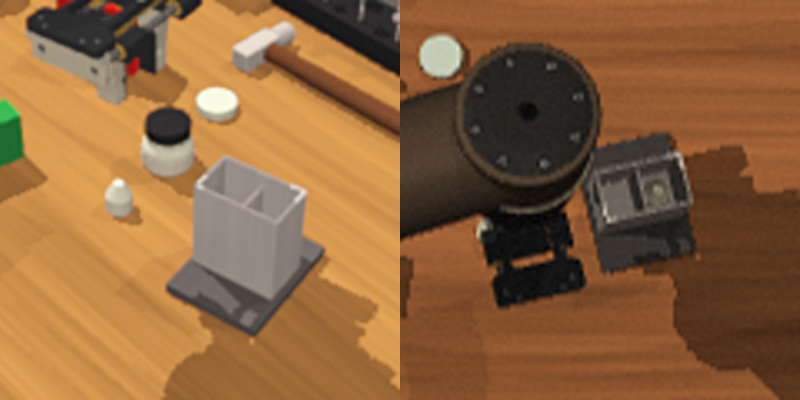

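The punch is in the right-hand pocket (dark circle at crop px (657,190)), and the pot is undisturbed. Now the other punch.

Request:
arm_command(motion=[[[-11,-0.8,5],[0,0,0],0.5],[[-11,-0.7,10],[0,0,0],0.5],[[0,0,15],[0,0,0],0.5],[[0,0,15],[0,0,0],0.5],[[0,0,15],[0,0,0],0.5],[[0,0,15],[0,0,0],0.5],[[0,0,15],[0,0,0],0.5],[[0,0,10],[0,0,0],0.5],[[0,0,0],[0,0,0],0.5],[[0,0,0],[0,0,0],0.5]])

```text
t: 23.53
eef_pos: [0.458, -0.0293, 0.0894]
ee_rot: [3.14, -0.0, -1.339]
force: [0.9, 0.1, 0.7]
width: 0.044
```

```bash
python3 -c "
from h import *
goto([.4575,-.0262,.0245])"
```

```text
q [ 0.37  0.18 -0.66  0.   -0.73 -0.14] F [0.9 0.1 0.7] z [-0.001 -0.001 -1.   ] y [-0.973 -0.23   0.001]
shift mm [-3.1 -0.3 64.9]
```

Request:
arm_command(motion=[[[-3,0,8],[0,0,0],0.5],[[0,0,14],[0,0,0],0.5],[[0,0,14],[0,0,0],0.5],[[0,0,12],[0,0,0],0.5],[[0,0,9],[0,0,0],0.5],[[0,0,5],[0,0,0],0.5],[[0,0,2.5],[0,0,0],0.5],[[0,0,0],[0,0,0],0.5]])

```text
t: 24.2
eef_pos: [0.4574, -0.0258, 0.0249]
ee_rot: [3.141, -0.0, -1.338]
force: [-0.0, -0.3, -0.1]
width: 0.0439
```

Request:
arm_command(motion=[[[0,0,0],[0,0,0],0.4],[[0,0,0],[0,0,0],0.25],[[0,0,0],[0,0,0],0.25],[[0,0,0],[0,0,0],0.25],[[0,0,0],[0,0,0],0.25],[[0,0,0],[0,0,0],0.25]])

```text
t: 24.7
eef_pos: [0.4578, -0.0257, 0.0255]
ee_rot: [-3.141, 0.0, -1.338]
force: [-1.2, 0.1, 6.3]
width: 0.0267
```

Request:
arm_command(motion=[[[0,0,0],[0,0,0],0.45],[[0,0,0],[0,0,0],0.45],[[0,0,1.2],[0,0,0],0.45],[[0,0,0],[0,0,0],0.45],[[0,0,0],[0,0,0],0.25],[[0,0,0],[0,0,0],0.25],[[0,0,0],[0,0,0],0.25],[[0,0,0],[0,0,0],0.25],[[0,0,0],[0,0,0],0.25],[[0,0,0],[0,0,0],0.25]])

```text
t: 25.53
eef_pos: [0.4575, -0.0258, 0.0238]
ee_rot: [-3.142, 0.0, -1.338]
force: [0.6, -0.1, -0.4]
width: 0.0271
```

Request:
arm_command(motion=[[[0,0,-4],[0,0,0],0.25],[[0,0,-6],[0,0,0],0.25],[[0,0,-10],[0,0,0],0.25],[[0,0,-18],[0,0,0],0.25],[[0,0,-18],[0,0,0],0.25],[[0,0,-18],[0,0,0],0.25],[[0,0,-18],[0,0,0],0.25],[[0,0,-18],[0,0,0],0.25],[[0,0,-18],[0,0,0],0.25],[[0,0,-18],[0,0,0],0.25],[[0,0,-10],[0,0,0],0.25],[[0,0,0],[0,0,0],0.25]])

```text
t: 26.53
eef_pos: [0.4587, -0.0255, 0.1828]
ee_rot: [-3.137, 0.0, -1.338]
force: [0.7, -0.2, -0.9]
width: 0.0269
```

```bash
python3 - <<'E'
from h import *
goto([.4859,-.1558,.133])
S=snap("side"); h=hsv(S[225:255,272:302].copy()); print("white px at punch_1 spot",((h[...,1]<70)&(h[...,2]>125)).sum())
E
```

```text
q [ 0.38  0.05 -0.54  0.   -0.97 -0.14] F [ 0.7 -0.2 -0.9] z [ 0.005  0.001 -1.   ] y [-0.973 -0.231 -0.005]
shift mm [133.1   3.9  49.8]
white px at punch_1 spot 13
```

Request:
arm_command(motion=[[[10,0.9,0],[0,0,0],0.25],[[20,1,0],[0,0,0],0.25],[[20,1,0],[0,0,0],0.25],[[20,1,0],[0,0,0],0.25],[[20,0,0],[0,0,0],0.25],[[20,0,0],[0,0,0],0.25],[[15,0,0],[0,0,0],0.25],[[8,0,0],[0,0,0],0.25],[[0,0,12],[0,0,0],0.25],[[0,0,14],[0,0,0],0.25],[[0,0,10],[0,0,0],0.25],[[0,0,0],[0,0,0],0.25],[[0,0,0],[0,0,0],0.25]])

```text
t: 27.67
eef_pos: [0.4838, -0.1561, 0.1432]
ee_rot: [3.14, 0.0, -1.338]
force: [0.8, -0.0, -0.2]
width: 0.0268
```

```bash
python3 -c "
from h import *
goto([.4859,-.1558,.1325])"
```

```text
q [ 0.07  0.18 -0.49  0.   -0.89  0.16] F [ 0.8 -0.  -0.2] z [-0.002 -0.    -1.   ] y [-0.973 -0.231  0.002]
shift mm [ 0.2 -2.2 10.7]
```

Request:
arm_command(motion=[[[0,-2,4],[0,0,0],0.25],[[0,0,4],[0,0,0],0.25],[[0,0,2],[0,0,0],0.25],[[0,0,0],[0,0,0],0.25],[[0,0,0],[0,0,0],0.25]])

```text
t: 28.08
eef_pos: [0.4863, -0.1556, 0.1339]
ee_rot: [3.142, -0.0, -1.338]
force: [0.4, -0.5, -0.5]
width: 0.0273
```

Request:
arm_command(motion=[[[0,0,0],[0,0,0],0.5],[[0,0,0],[0,0,0],0.5],[[0,0,0],[0,0,0],0.5],[[0,0,0],[0,0,0],0.5],[[0,0,0],[0,0,0],0.5],[[0,0,-10],[0,0,0],0.5],[[0,0,-18],[0,0,0],0.5],[[0,0,-18],[0,0,0],0.5],[[-10,0,-10],[0,0,0],0.5],[[-20,0,0],[0,0,0],0.5],[[-20,0,0],[0,0,0],0.5],[[-20,0,0],[0,0,0],0.5],[[-20,0,0],[0,0,0],0.5],[[-20,0,0],[0,0,0],0.5],[[-20,0,0],[0,0,0],0.5],[[-20,0,0],[0,0,0],0.5],[[0,0,0],[0,0,0],0.5],[[0,0,0],[0,0,0],0.5],[[0,0,0],[0,0,0],0.5]])

```text
t: 29.67
eef_pos: [0.4516, -0.0095, 0.1902]
ee_rot: [-3.141, 0.0, -1.337]
force: [-0.3, -0.2, -0.1]
width: 0.044
```

```bash
python3 - <<'E'
from h import *
goto([.4859,-.1558,.1325])
S=snap("side");T=snap("top")
cv2.imwrite("pics/c12.png",np.hstack([cv2.resize(S[130:330,180:420,::-1],(432,360),interpolation=2),cv2.resize(T[190:270,325:405,::-1],(360,360),interpolation=2)]))
E
```

```text
q [ 0.42  0.03 -0.54  0.   -0.99 -0.18] F [-0.3 -0.2 -0.1] z [ 0.  0. -1.] y [-0.973 -0.231 -0.   ]
shift mm [150.3   0.5  57.7]
```

View pics/c12.png

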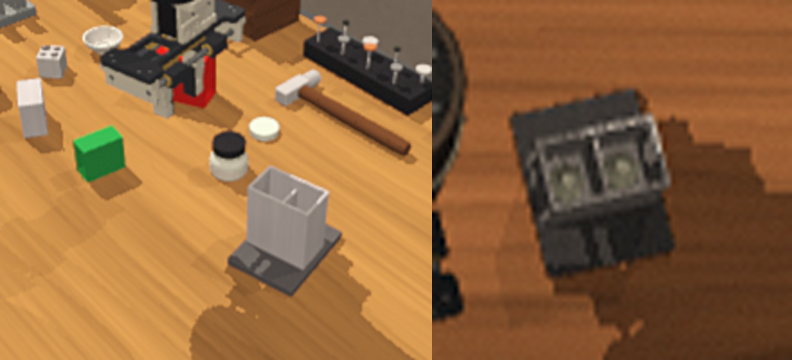

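The top view shows one punch in each pocket (crop px (570,180) and (622,165)), standing tip up. The pot is upright on the plate, and the gripper is clear. Handing in.

```bash
python3 -c "
from h import *
print(arm.job_done(), arm.get_state()['t'])"
```

```text
the job is handed in; nothing more can be done
the job is handed in; nothing more can be done
```

The job is finished and handed in at about 29.8 s of the 72 s allowed. I stood the larger silver pot upright on the steel plate and let go of it. I then dropped punch_2 (the right-hand one) into the −y pocket and punch_1 into the +y pocket.

**Last checks:**
- The final top picture shows one punch in each pocket and the pot within the plate's outline. The gripper was well clear, with about 0 N at the wrist.
- I never reached for the disc or the other objects, and those in the final crop look unmoved. The tin, graver and flux jar are outside that crop, and I did not measure any of them again.

**What disagreed:**
- The two cameras placed the punches about 4 mm apart, so I went to the midpoint.
- My first grip on each punch was too high, on the start of the cone (about 26.8 mm wide, 5–6 N upward). I reopened and gripped lower both times.
- The finger width then still read about 27 mm against the 28 mm nominal, but both punches held until I released them.
- I viewed 12 pictures, two over the budget of 10.

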